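# Refit the filter cassette of the bench extractor

## Robot

A 6-joint arm with a two-finger parallel gripper is mounted at the origin on a cart in front of the work surface, level with it; the furniture and walls round the work are solid. World frame = base frame: x ahead of the robot, y to its left, z up, the work surface at z = 0. Lengths are in m, angles in rad, forces in N, time in s.
With the tool pointing down it reaches from about 0.35 to 0.975 m from the base axis. Payload 4.9 kg.
Tool frame: the origin (TCP) lies at the very end of the fingers, on their centre line; the grasp point (between the pads) lies 19 mm behind it; z points along the fingers, y is the line along which they close (so a half turn about z gives the same grasp; the last joint's range is limited). The gripper opens to 85 mm and grips with 20 to 120 N. Pads are 22 mm wide; open, the fingers measure 114 mm over their backs; the gripper's body (76 mm by 85 mm) begins 54 mm behind the grasp point. The pads swing forward as they close: fully open they stand 13 mm farther back than shut.
Start: joints at [-0.119, 0.053, 1.613, -0, 1.476, -0.119], TCP at [0.625, 0, 0.231] pointing down, gripper open.
Joint ranges: [-3.01, 3.01], [-1.01, 2.22], [0.06, 2.58], [-1.02, 4.17], [0.09, 2.62], [-3.14, 3.14]. Speed limits (rad/s): [2.57, 2.57, 3.14, 3.14, 3.14, 3.14].

## Interface

Orientations are given as a rotation vector (axis times angle).
In Python, from station import get_obs, get_image, get_calibration, finish_job gives the robot as it stands.
- The arm moves only by the tool servo_tool, never from a script. Its argument "increments" is a list of rows, each a list of 5 numbers: the opening, from 0 (shut) to 1 (fully open), then the shift along the tool's x, y, z in mm, then the turn about the tool's z in degrees. In form: [[jaw, tx, ty, tz, spin], ...]. A call has 1 to 12 rows; each row shifts and turns the commanded pose from where the row before left it, along the tool's axes as they then stand; what a row does not reach is not made up. A row lasts 1/8 s, in which the tool goes at most 62.5 mm and 10.7 degrees, less where a joint would pass 70% of its speed; a pose out of reach is approached as far as the arm can. A call is refused whole if a number of a shift passes 62.5 or a number of a turn 10.7, either way. A call with a gripper value outside its range is refused whole. The fingers move at their own pace and stop on an object; "force" is the grip in N (left out, the last holds). Time passes only in rows, so rows that do not move let the fingers close. It gives the time, the measured TCP pose, the force, the opening and the grip force at its end, in the units of the state.
- get_obs(): the state, without advancing time (a new reading comes with each control period).
- get_image(name): name is "scene" or "side" or "wrist"; returns the picture (420x560x3 uint8, red, green, blue); there is no depth.
- get_calibration(name): a dict with "fx", "fy", "cx", "cy" (pixels), "R" (3x3) and "t" (3): a world point X has camera coordinates R X + t; the wrist camera has in their place "mount" (4x4, takes a point from camera to tool coordinates, whose origin is the TCP and whose axes are the flange's). Camera axes: x right, y down, z forward; pixel columns grow to the right and rows downward; lengths in m; the calibration is good to about 2 mm. A picture is of the moment at which its call begins: read the wrist's pose just before it. get_calibration takes no time and is no camera call.
- finish_job(): hands the job in; it is judged then, once.
The state is a dict: "t": time; "q": joint angles; "dq": joint speeds; "effort": joint torques, N m; "tool_pos": TCP position; "tool_rot": TCP orientation; "contact_force": force on the tool from outside, world axes, zero at the start; "wrist_torque": the same for the moment, N m; "opening": finger opening in m; "grip_force": force on a finger pad.
Only numpy, scipy, OpenCV 4.12 (cv2) and the standard library are available. Lean on these libraries where they do the work, as an engineer would, in place of code of your own. Each camera call takes 0.05 s, during which the arm holds its last target. There are 200 camera calls.

## Task

Put the filter cassette back into the well in the top of the grey bench extractor: tuck its rear edge under the steel lip, push it back against the sprung strip there and lower the front, so that the cassette lies flat on the bottom of the well. Then swing the red clamp lever up and over until its pad holds the front edge down, and let go. Leave the glue pot, the solvent bottle and the polish jar where they stand.

Things in the scene. Friction and masses are not known exactly. Their poses are not given: they have to be found in the camera images.
- extractor: Grey sheet-metal bench extractor, fixed, 176 (x) x 196 (y) x 76 mm high; origin at the centre of its underside, x to its rear. In its top a well 125 mm wide (y), floor 62 mm above the bench, front and side walls 14 mm deep (side lead-ins 4 mm higher), front wall's inner face at x = -66 mm; at the rear it runs on under the lip. A hold-down clamp stands on the middle of the front wall
- seat (a point): Centre of the well's floor, axes as the extractor's; a cassette that is in place lies with its own origin here, within 3 mm in x and y, held against the front wall by the sprung strip
- lip_edge (a point): Middle of the lower front edge of the dark steel lip over the well's rear, 52 mm behind the seat point, 19 mm above the floor; 150 mm wide, 3.5 mm thick. Under it a black sprung strip, 3 to 14 mm above the floor: at rest its face is 60 mm behind the seat point, it gives 9 mm (3 to 8 N), then is solid. The cassette must press it back over 4 mm before its front can go down
- cassette: Loose filter cassette, 0.36 kg: flat aluminium frame 130 (x) x 120 (y) x 14 mm with white pleats, the same either way round; origin at the centre of its underside. On top, over its middle, a black bow grip along y: a bar 82 mm long, 12 mm thick (x), from 28 to 48 mm above the origin, open below the bar
- clamp_lever (a joint): Angle of the clamp lever: 0 with the red grip upright and the pad down on the cassette's front edge, about 1.75 when open with the grip pointing forward, away from the well; it stays where it is left (0.18 N m of friction)
- lever_grip (a point): Middle of the red grip, 78 mm from the hinge; the grip is 68 mm long and 16 to 19 mm thick
- lever_hinge (a point): Hinge of the clamp lever, its axis along the extractor's y; 100 mm in front of and 27 mm above the seat point
- glue_pot: Open metal glue pot, 79 mm wide, 76 mm high, standing loose; origin at the centre of its underside
- solvent_bottle: Blue solvent bottle with a bent spout, 189 mm high, standing loose; origin at the centre of its underside
- creme_jar: White polish jar with a black cap, 52 mm wide, 58 mm high, standing loose; origin at the centre of its underside

How it is judged:
On the way, in this order (a step that is already met when the one before it is completed fails the run):
1. the cassette lies flat on the bottom of the well, its rear edge under the lip, the clamp lever still open (z of cassette in the frame of seat between -0.003 and 0.003 m and horizontal distance between cassette and seat below 0.006 m and angle between cassette's own z axis and vertical below 0.03 rad and value of joint clamp_lever above 0.6 rad), for 0.2 s.
2. the clamp lever is closed on the cassette (value of joint clamp_lever below 0.06 rad), for 0.2 s.
At the end, for the whole second after the job is handed in: The cassette lies at rest and flat (within 0.03 rad) on the well's floor (its underside within 3 mm of it), its centre within 6 mm of the seat point, so its rear edge is under the lip; the clamp lever is closed (below 0.06 rad); glue pot, bottle and jar stand within 30 mm of where they were (z of cassette in the frame of seat between -0.003 and 0.003 m and horizontal distance between cassette and seat below 0.006 m and angle between cassette's own z axis and vertical below 0.03 rad and value of joint clamp_lever below 0.06 rad and linear speed of cassette below 0.02 m/s and distance of each of glue_pot, solvent_bottle, creme_jar from where it was at the start of the episode below 0.03 m); the robot touches nothing.
It fails at once if the glue pot, the bottle or the jar is tipped (angle between any of glue_pot, solvent_bottle, creme_jar's own z axis and vertical above 0.5 rad).
It also fails if it takes over 72 s, if anything falls off the work surface, if the arm or the gripper's body presses on something with over 40 N, if the wrist force passes 120 N, or if a joint passes its speed limit or range.

## Working session

There is one attempt and no reset: what is moved stays moved. The work goes in short steps, Python scripts to look and compute and a tool call to move; the robot and the scene stay as the last step left them, time stands still between calls to the robot, and variables do not carry over. Pictures are saved under pics/ and viewed, at most 10 in all, crops included, and the job is handed in when it is done.

Besides the shell and the picture viewer there is one more tool, called after "Emit:" by a JSON object that holds its "op" and its "data". servo_tool: Moves the arm, as the interface text tells. Its arguments: {"type":"object","properties":{"increments":{"type":"array"},"force":{"type":"number"}},"required":["increments"]}

```bash
mkdir -p pics; ls; python3 - <<'E'
from station import *
import cv2,numpy as np
o=get_obs();print({k:np.round(v,3).tolist() for k,v in o.items()})
for n in("scene","side","wrist"):
    im=get_image(n);cv2.imwrite(f"pics/{n}0.png",im[:,:,::-1])
    c=get_calibration(n);print(n,{k:np.round(v,4).tolist() for k,v in c.items()})
E
```

```text
pics
{'t': 0.0, 'q': [-0.119, 0.053, 1.614, 0.0, 1.476, -0.119], 'dq': [0.0, -0.001, 0.001, 0.0, -0.002, 0.001], 'effort': [0.0, -39.367, -37.018, -0.0, 0.007, -0.0], 'tool_pos': [0.624, 0.0, 0.23], 'tool_rot': [-2.22, -2.22, 0.002], 'contact_force': [0.3, -0.36, 0.297], 'wrist_torque': [0.058, -0.023, 0.008], 'grip_force': 0.0, 'opening': 0.085}
scene {'fx': 422.3802, 'fy': 422.3802, 'cx': 279.5151, 'cy': 208.5449, 'R': [[0.6417, -0.7667, -0.0223], [-0.5112, -0.4058, -0.7577], [0.5718, 0.4976, -0.6523]], 't': [-0.3622, 0.396, 0.9507]}
side {'fx': 408.338, 'fy': 408.338, 'cx': 284.3608, 'cy': 213.2572, 'R': [[0.9797, -0.2, -0.0153], [-0.1101, -0.4722, -0.8746], [0.1677, 0.8585, -0.4847]], 't': [-0.5642, 0.1767, 1.4953]}
wrist {'fx': 350.4658, 'fy': 350.4658, 'cx': 285.768, 'cy': 205.0472, 'mount': [[-0.0002, -0.955, -0.2965, 0.0752], [1.0, -0.0006, 0.0013, -0.0001], [-0.0014, -0.2965, 0.955, -0.1419], [0.0, 0.0, 0.0, 1.0]]}
```

View pics/scene0.png

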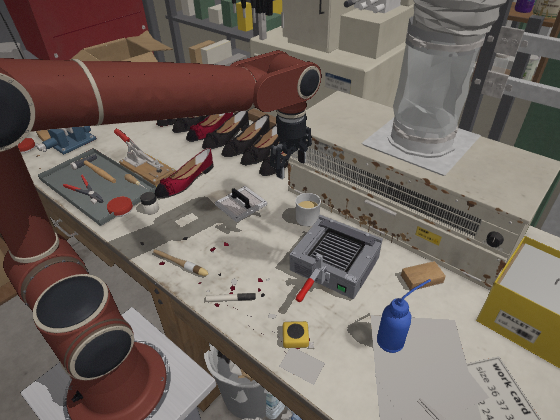

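View pics/side0.png

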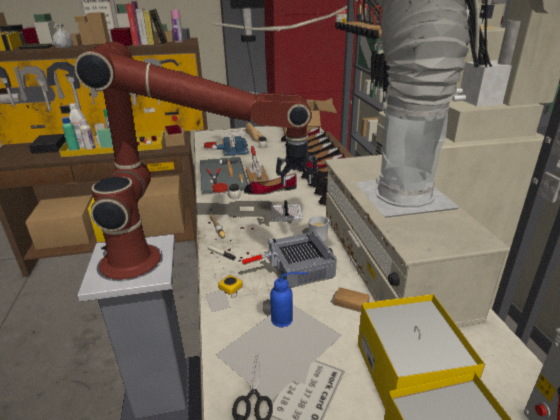

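The scene view shows the extractor at about (335,257) with its red lever at (308,285), and the cassette lying at about (241,200). The pot is at (307,208), the bottle at (394,325) and the jar at (148,203). I'll view enlarged crops next.

```bash
python3 - <<'E'
import cv2,numpy as np
a=cv2.imread("pics/scene0.png")[170:320,200:400]
b=cv2.imread("pics/side0.png")[185:295,230:377]
a=cv2.resize(a,None,fx=4,fy=4,interpolation=cv2.INTER_CUBIC)
cv2.imwrite("pics/c1.png",a)
E
```

```text
(no output)
```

View pics/c1.png

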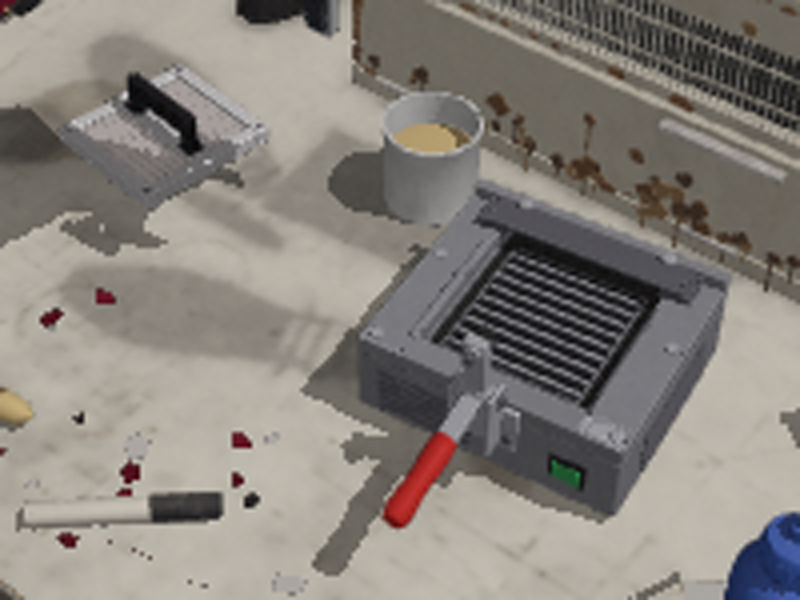

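View pics/wrist0.png

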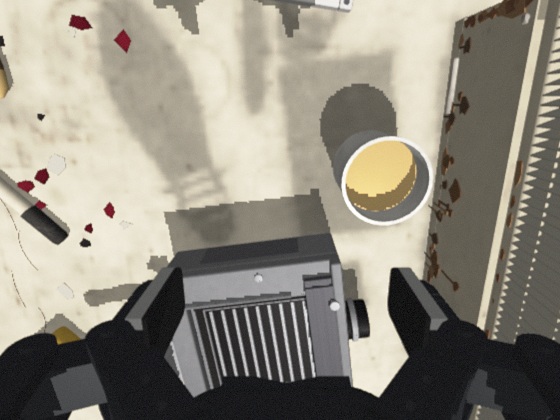

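The crops show the extractor top's corners at crop pixels (360,340), (480,185), (728,275) and (615,460). The cassette corners are at (62,128), (178,66), (268,130) and (148,190), and the bar top runs from (130,74) to (198,120). The wrist view shows the lip side of the well and the pot. Next I'll cast rays onto planes.

```bash
cat > h.py <<'E'
from station import *
import cv2,numpy as np
from scipy.spatial.transform import Rotation as Ro
def cam(n,o=None):
    c=get_calibration(n);K=np.array([[c['fx'],0,c['cx']],[0,c['fy'],c['cy']],[0,0,1]])
    if n!='wrist': return K,np.array(c['R']),np.array(c['t'])
    T=np.eye(4);T[:3,:3]=Ro.from_rotvec(o['tool_rot']).as_matrix();T[:3,3]=o['tool_pos']
    W=np.linalg.inv(T@np.array(c['mount']));return K,W[:3,:3],W[:3,3]
def onz(C,p,z):
    K,R,t=C;d=R.T@np.linalg.solve(K,[p[0],p[1],1]);c=-R.T@t
    return c+d*(z-c[2])/d[2]
def proj(C,X):
    K,R,t=C;x=K@(R@np.array(X)+t);return x[:2]/x[2]
def snap(name,f):
    o=get_obs();im=get_image(name);cv2.imwrite(f,im[:,:,::-1]);return o,im
E
python3 - <<'E'
from h import *
C=cam('scene')
def s(l,z,nm):
    P=np.array([onz(C,(p[0]/4+200,p[1]/4+170),z) for p in l]);print(nm,(P*1000).round().tolist(),'mean',(P.mean(0)*1000).round(),'edges',[round(1000*np.linalg.norm(P[i]-P[i-1])) for i in range(len(P))])
s([(360,340),(480,185),(728,275),(615,460)],.076,'ext')
for z in(.0,.014,.03): s([(62,128),(178,66),(268,130),(148,190)],z,'cas')
for z in (.048,.062):s([(130,74),(198,120)],z,'bar')
s([(433,93),(433,148)],.076,'pot rim')
S=cam('side')
# red lever in both
for n in('scene','side'):
    im=cv2.imread(f'pics/{n}0.png');h=cv2.cvtColor(im,cv2.COLOR_BGR2HSV)
    m=((h[...,0]<6)|(h[...,0]>174))&(h[...,1]>190)&(h[...,2]>150)
    k,l,st,ce=cv2.connectedComponentsWithStats(m.astype('uint8'))
    for i in range(1,k):
        if st[i,4]>25:print(n,st[i].tolist(),ce[i].round(1).tolist(),(1000*onz(cam(n),ce[i],.075)).round().tolist())
E
```

```text
ext [[495.0, -97.0, 76.0], [672.0, -69.0, 76.0], [703.0, -258.0, 76.0], [515.0, -285.0, 76.0]] mean [ 596. -177.   76.] edges [189, 179, 192, 189]
cas [[582.0, 298.0, 0.0], [705.0, 279.0, 0.0], [688.0, 159.0, 0.0], [571.0, 185.0, 0.0]] mean [637. 230.   0.] edges [113, 125, 122, 120]
cas [[571.0, 284.0, 14.0], [693.0, 266.0, 14.0], [676.0, 147.0, 14.0], [560.0, 173.0, 14.0]] mean [625. 218.  14.] edges [111, 123, 120, 119]
cas [[559.0, 268.0, 30.0], [679.0, 251.0, 30.0], [662.0, 134.0, 30.0], [549.0, 160.0, 30.0]] mean [612. 203.  30.] edges [109, 121, 118, 117]
bar [[630.0, 258.0, 48.0], [621.0, 172.0, 48.0]] mean [625. 215.  48.] edges [86, 86]
bar [[618.0, 244.0, 62.0], [609.0, 160.0, 62.0]] mean [613. 202.  62.] edges [85, 85]
pot rim [[737.0, 24.0, 76.0], [684.0, -16.0, 76.0]] mean [711.   4.  76.] edges [67, 67]
scene [297, 279, 17, 22, 110] [304.9, 289.5] [428.0, -199.0, 75.0]
side [243, 255, 19, 8, 64] [251.9, 258.8] [428.0, -188.0, 75.0]
```

Emit:
{"op": "servo_tool", "data": {"increments": [[1, 54, 0, 0, 0], [1, 54, 0, 0, 0], [1, 54, 0, 0, 0], [1, 54, 0, 0, 0], [1, 0, 0, 0, 7], [1, 0, 0, 0, 0], [1, 0, 0, 0, 0]]}}

```text
t: 1.02
tool_pos: [0.6249, 0.2155, 0.231]
tool_rot: [-2.352, -2.083, 0.001]
contact_force: [0.1, -0.1, 0.8]
opening: 0.0854
grip_force: 0.0
```

```bash
python3 - <<'E'
from h import *
o,im=snap('wrist','pics/w1.png');np.save('o1.npy',o,allow_pickle=True)
print(o['tool_pos'],o['tool_rot'])
E
```

```text
[0.62493526 0.21546233 0.23099998] [-2.35182715e+00 -2.08257791e+00  7.61992649e-04]
```

View pics/w1.png

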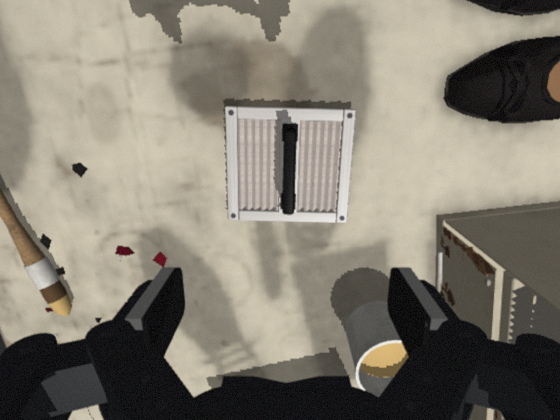

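The wrist view shows the cassette with corners at (226,107), (355,109), (346,222) and (229,221), and the bar top from (289,124) to (288,213). I'll mask these and compute positions.

```bash
python3 - <<'E'
from h import *
o=np.load('o1.npy',allow_pickle=True).item();C=cam('wrist',o)
im=cv2.imread('pics/w1.png')
P=np.array([onz(C,p,.014) for p in [(226,107),(355,109),(346,222),(229,221)]])*1000
print(P.round(),P.mean(0).round(1),[np.linalg.norm(P[i]-P[i-1]).round() for i in range(4)])
for i,j in((0,1),(3,2)):v=P[j]-P[i];print('yaw x',np.degrees(np.arctan2(v[1],v[0])))
for i,j in((3,0),(2,1)):v=P[j]-P[i];print('yaw y',np.degrees(np.arctan2(-v[0],v[1])))
sub=im[112:226,270:306];m=(sub.max(2)<60).astype('uint8')
k,l,st,ce=cv2.connectedComponentsWithStats(m);i=1+st[1:,4].argmax();ys,xs=np.nonzero(l==i)
r=cv2.minAreaRect(np.c_[xs+270,ys+112].astype('float32'));print(r,st[i])
B=cv2.boxPoints(r);Q=np.array([onz(C,p,.048) for p in B])*1000;print(Q.round(1),Q.mean(0))
E
```

```text
[[575. 287.  14.]
 [701. 270.  14.]
 [684. 152.  14.]
 [557. 169.  14.]] [629.2 219.6  14. ] [np.float64(119.0), np.float64(127.0), np.float64(119.0), np.float64(127.0)]
yaw x -7.817810322580919
yaw x -7.498591455657695
yaw y -8.292031964716376
yaw y -8.33233772157467
((288.4777526855469, 168.4693603515625), (14.18018913269043, 89.15642547607422), 0.8680514693260193) [  11   12   16   90 1115]
[[616.3 182.5  48. ]
 [628.2 266.9  48. ]
 [640.9 265.1  48. ]
 [630.  180.6  48. ]] [628.85039288 223.78628361  48.        ]
```

Emit:
{"op": "servo_tool", "data": {"increments": [[1, 5, 3.5, 0, 1], [1, 0, 0, 52, 0], [1, 0, 0, 52, 0], [1, 0, 0, 52, 0], [1, 0, 0, 40, 0], [1, 0, 0, 12, 0], [1, 0, 0, 0, 0], [0, 0, 0, 0, 0], [0, 0, 0, 0, 0], [0, 0, 0, 0, 0], [0, 0, 0, 0, 0], [0, 0, 0, 0, 0]], "force": 25}}

```text
t: 2.58
tool_pos: [0.6293, 0.2206, 0.0239]
tool_rot: [2.371, 2.061, 0.001]
contact_force: [-1.8, -0.7, 2.6]
opening: 0.0115
grip_force: 25.9
```

```bash
python3 - <<'E'
import cv2
a=cv2.imread("pics/wrist0.png")[225:405,150:390]
cv2.imwrite("pics/c2.png",cv2.resize(a,None,fx=3.3,fy=3.3,interpolation=cv2.INTER_CUBIC))
E
```

```text
(no output)
```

View pics/c2.png

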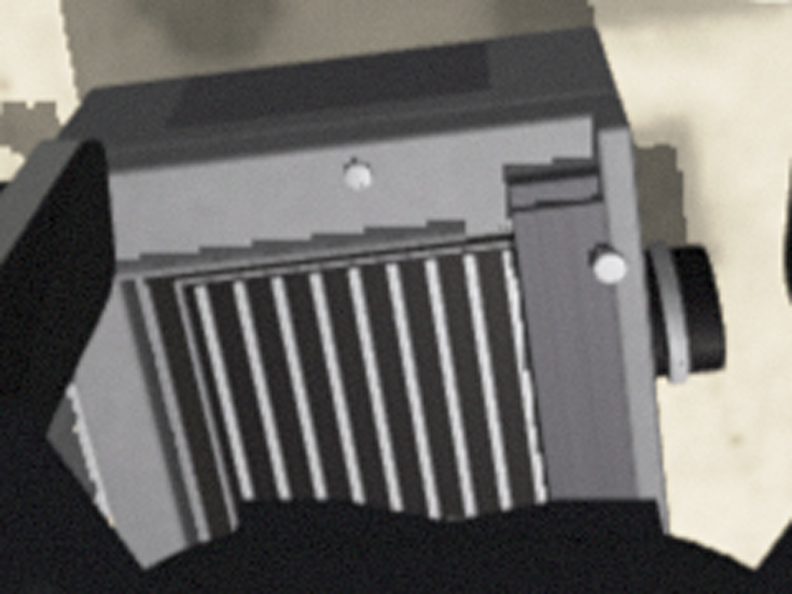

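Emit:
{"op": "servo_tool", "data": {"increments": [[0, 0, 0, -20, 0], [0, 0, 0, -50, 0], [0, 0, 0, -60, 0], [0, 0, 0, -60, 0], [0, 0, 0, -50, -5], [0, 0, 0, 0, -6], [0, 0, 0, 0, -6], [0, 0, 0, 0, 0]]}}

```text
t: 3.58
tool_pos: [0.6286, 0.2204, 0.2633]
tool_rot: [-2.041, -2.387, 0.001]
contact_force: [-0.0, -0.3, -4.2]
opening: 0.0113
grip_force: 25.0
```

The crop shows the lip's front top edge running from (513,207) to (547,500), the top's +y outer edge from (112,172) to (592,120), and the front wall's inner edge from (125,283) to (193,540).

```bash
python3 - <<'E'
from h import *
o={'tool_rot':[-2.2204,-2.2204,.0016],'tool_pos':[.6245,0,.2305]}
C=cam('wrist',o)
def g(p,z): return onz(C,(p[0]/3.3+150,p[1]/3.3+225),z)[:2]*1000
def line(a,b,z,nm):
    A,B=g(a,z),g(b,z);v=B-A;print(nm,A.round(1),B.round(1),'dir',np.degrees(np.arctan2(v[1],v[0])).round(1));return A,B
L=line((513,207),(547,500),.0845,'lip')
E=line((112,172),(592,120),.076,'side edge')
F=line((125,283),(193,540),.076,'front wall')
Rr=line((635,128),(665,530),.076,'rear edge')
W=line((130,275),(510,236),.076,'side wall?')
W=line((130,275),(510,236),.080,'side wall?')
th=np.radians(9);ux=np.array([np.cos(th),np.sin(th)]);uy=np.array([-ux[1],ux[0]])
for nm,(A,B) in dict(lip=L,front=F,rear=Rr).items():print(nm,'x:',A@ux,B@ux)
print('side y',E[0]@uy,E[1]@uy,'well side',W[0]@uy,W[1]@uy,'lip end',L[0]@uy)
c=np.array([596,-177]);print('coarse c',c@ux,c@uy)
S=cam('scene')
for n,p,z in(('bottle',(392,350),0),('bottle top',(400,300),.15),('pot bottom',(307,222),0)):print(n,(1000*onz(S,p,z)).round())
E
```

```text
lip [642.7 -94.5] [ 654.9 -196.3] dir -83.2
side edge [528.1 -88.2] [665.1 -71.8] dir 6.8
front wall [ 528.8 -125. ] [ 542.7 -220.2] dir -81.7
rear edge [677.4 -74.3] [ 693.8 -216.1] dir -83.4
side wall? [ 530.5 -122.3] [ 642.6 -109.1] dir 6.7
side wall? [ 531.8 -119.6] [ 642.3 -106.6] dir 6.7
lip x: 620.0444739048223 616.1040417914753
front x: 502.7310304550305 501.5752329401895
rear x: 657.4459235641309 651.408449106976
side y -169.75173839621925 -174.95901367392707 well side -201.30947597764094 -205.80796736464336 lip end -193.9312764031776
coarse c 560.9733506825813 -268.05577744931696
bottle [ 463. -433.    0.]
bottle top [ 488. -413.  150.]
pot bottom [695.  -5.  -0.]
```

```bash
python3 - <<'E'
from h import *
S=cam('scene');th=np.radians(6.8);R=Ro.from_euler('z',th).as_matrix();s=np.array([.6006,-.1762,.062])
def px(x,y,z): return ((proj(S,s+R@np.array([x,y,z])/1000)-[200,170])*4).round()
for x in(-70,-80,-90,-100,-110):print(x,[px(x,0,z).tolist() for z in(14,27,40,55,70)])
print('ext top corners',[px(a,b,14).tolist() for a,b in((-88,98),(88,98),(88,-98),(-88,-98))],'base',px(-88,-98,-62),px(-88,98,-62))
print('grip',px(-100-78*np.sin(1.75),0,27+78*np.cos(1.75)),'lip',px(52,75,22.5),px(52,-75,22.5))
E
```

```text
-70 [[498.0, 369.0], [499.0, 356.0], [500.0, 342.0], [501.0, 326.0], [502.0, 310.0]]
-80 [[490.0, 379.0], [491.0, 366.0], [492.0, 352.0], [493.0, 336.0], [494.0, 320.0]]
-90 [[483.0, 389.0], [484.0, 376.0], [485.0, 362.0], [486.0, 346.0], [487.0, 330.0]]
-100 [[475.0, 399.0], [476.0, 385.0], [477.0, 372.0], [478.0, 356.0], [479.0, 340.0]]
-110 [[468.0, 409.0], [469.0, 395.0], [469.0, 382.0], [470.0, 366.0], [471.0, 350.0]]
ext top corners [[357.0, 329.0], [483.0, 182.0], [732.0, 281.0], [622.0, 450.0]] base [611. 524.] [358. 403.]
grip [415. 480.] lip [488. 212.] [681. 291.]
```

Emit:
{"op": "servo_tool", "data": {"increments": [[0, -60, 0, 0, 2], [0, -60, 0, 0, 0], [0, -60, 0, 0, 0], [0, 0, 0, 0, 0]]}}

```text
t: 4.08
tool_pos: [0.6531, 0.0379, 0.2629]
tool_rot: [2.091, 2.345, -0.002]
contact_force: [-0.3, 1.8, -4.1]
opening: 0.0117
grip_force: 25.0
```

Emit:
{"op": "servo_tool", "data": {"increments": [[0, -51.5, -23.5, 0, -0.3], [0, -51.5, -23.5, 0, 0], [0, -51.5, -23.5, 0, 0], [0, -52, -23, 0, 0], [0, 0, 0, 50, 0], [0, 0, 0, 30, 0], [0, 0, 0, 0, 0], [0, 0, 0, 0, 0]]}}

```text
t: 5.08
tool_pos: [0.5872, -0.1742, 0.185]
tool_rot: [2.074, 2.357, 0.001]
contact_force: [0.8, -0.0, -3.5]
opening: 0.0112
grip_force: 25.2
```

```bash
python3 - <<'E'
from h import *
o,a=snap('scene','pics/s2.png');_,b=snap('side','pics/d2.png');_,w=snap('wrist','pics/w2.png')
print(o['tool_pos'],o['tool_rot']);np.save('o2.npy',o,allow_pickle=True)
A=cv2.resize(a[170:320,265:400],(540,600),interpolation=cv2.INTER_CUBIC)
cv2.imwrite('pics/c3.png',A[:,:,::-1])
E
```

```text
[ 0.58717514 -0.17418992  0.18498114] [2.07406915e+00 2.35695497e+00 1.19060787e-03]
```

View pics/w2.png

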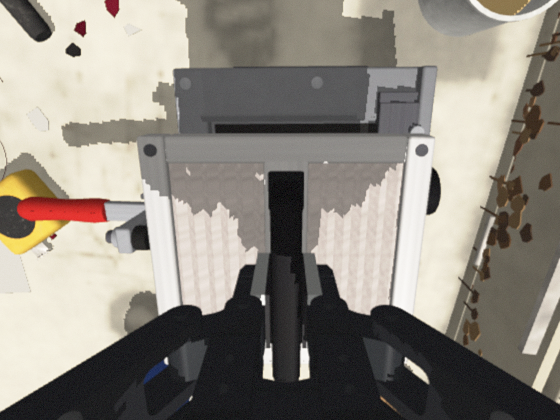

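View pics/c3.png

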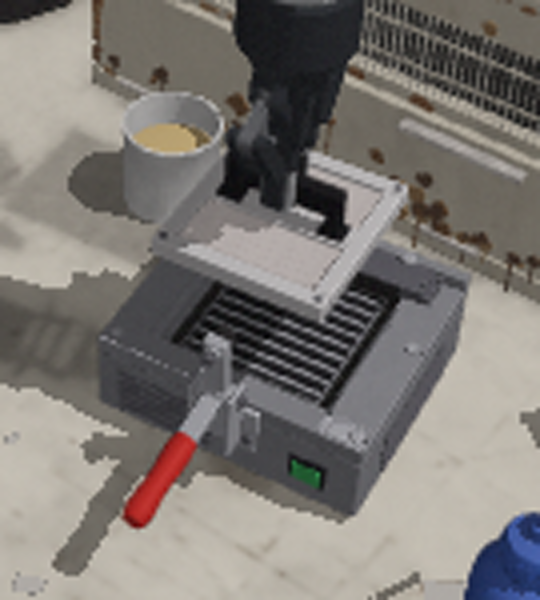

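The wrist view shows the held cassette's +y edge from (139,136) to (435,136). The extractor's +y top edge runs from (175,68) to (436,66), the lip end starts at (379,90), and the lever grip is at (20–105,209). Everything looks nearly parallel. Now I'll compute the offset.

```bash
python3 - <<'E'
from h import *
o=np.load('o2.npy',allow_pickle=True).item();C=cam('wrist',o);M=Ro.from_rotvec(o['tool_rot']).as_matrix()
def f(p,z):  # (ext x, ext y) mm relative to TCP along tool y, tool x
    d=(onz(C,p,z)-o['tool_pos'])*1000;return (M.T@d)[[1,0]].round(1)
print('yaw',np.degrees(np.arctan2(M[1,1],M[0,1])))
for n,p,z in(('cas F',(139,136),.175),('cas R',(435,136),.175),('cas bottom F',(139,136),.161),('edge F',(175,68),.076),('edge R',(436,66),.076),('lip corner',(379,90),.0845),('lip edge',(379,130),.0845),('leadin',(204,117),.080),('leadin76',(204,117),.076),('well',(214,124),.076),('grip tip',(22,209),.075),('grip root',(105,211),.08)):print(n,f(p,z))
# dark transitions along columns through side of well
g=cv2.cvtColor(cv2.imread('pics/w2.png'),cv2.COLOR_BGR2GRAY)
for c in(250,300,340):print(c,g[60:140:1,c].tolist())
print(g[100,340:440].tolist());print(g[112,340:440].tolist())
E
```

```text
yaw 7.305903653394538
cas F [-62.6  59. ]
cas R [64.  58.9]
cas bottom F [-68.4  57.5]
edge F [-73.7  93.2]
edge R [100.6  94.5]
lip corner [61.5 79.1]
lip edge [63.6 53.3]
leadin [-55.7  61.6]
leadin76 [-56.6  61.4]
well [-49.9  56.7]
grip tip [-198.5   -5.9]
grip root [-133.6   -5.9]
250 [104, 104, 101, 101, 100, 102, 87, 67, 77, 87, 89, 89, 91, 92, 93, 93, 90, 93, 93, 94, 93, 93, 94, 90, 93, 91, 91, 89, 91, 92, 92, 90, 88, 91, 90, 95, 90, 91, 89, 92, 89, 90, 92, 86, 89, 90, 92, 93, 90, 87, 89, 87, 88, 87, 85, 84, 77, 76, 75, 76, 76, 83, 85, 68, 39, 23, 26, 29, 23, 27, 25, 28, 32, 77, 108, 111, 119, 131, 134, 138]
300 [141, 138, 140, 141, 140, 130, 98, 70, 86, 89, 91, 92, 90, 91, 90, 92, 91, 90, 92, 89, 91, 90, 90, 89, 90, 90, 92, 91, 88, 90, 91, 90, 92, 87, 90, 89, 89, 92, 90, 88, 86, 89, 90, 94, 90, 92, 89, 92, 89, 92, 88, 90, 88, 87, 85, 81, 75, 74, 71, 72, 77, 83, 88, 66, 34, 27, 25, 28, 30, 36, 27, 25, 36, 81, 107, 109, 122, 132, 139, 139]
340 [138, 142, 141, 141, 139, 122, 83, 76, 87, 90, 87, 89, 91, 88, 91, 90, 90, 90, 90, 87, 91, 88, 90, 90, 90, 87, 95, 88, 86, 89, 89, 92, 
[... 420 characters left out ...]
 87, 88, 89, 87, 88, 88, 91, 91, 101, 104, 106, 105, 105, 103, 103, 108, 104, 105, 105, 103, 105, 109, 105, 75, 62, 65, 59, 61, 86, 121, 140, 155, 158, 157, 155, 158, 156, 157, 154, 154, 154, 145, 169, 224, 232, 230, 231, 233, 232]
[86, 86, 90, 88, 90, 87, 86, 83, 90, 87, 86, 85, 86, 89, 87, 87, 89, 92, 89, 89, 86, 86, 90, 84, 90, 121, 147, 155, 158, 159, 160, 161, 160, 158, 118, 94, 65, 48, 38, 61, 93, 104, 107, 106, 105, 105, 105, 105, 106, 106, 99, 107, 105, 101, 107, 104, 102, 106, 110, 106, 105, 103, 104, 103, 105, 106, 105, 108, 103, 106, 106, 107, 107, 108, 111, 109, 104, 101, 103, 122, 141, 154, 160, 159, 157, 159, 157, 160, 159, 159, 151, 150, 203, 235, 240, 238, 239, 239, 240, 238]
```

Emit:
{"op": "servo_tool", "data": {"increments": [[0, -4, -3.2, 0, -0.3], [0, 0, 0, 40, 0], [0, 0, 0, 30, 0], [0, 0, 0, 6, 0], [0, 0, 0, 0, 0], [0, 0, 0, 0, 0]]}}

```text
t: 5.98
tool_pos: [0.585, -0.1795, 0.1096]
tool_rot: [2.067, 2.361, 0.002]
contact_force: [-0.4, -0.4, -3.7]
opening: 0.0113
grip_force: 25.2
```

Emit:
{"op": "servo_tool", "data": {"increments": [[0, 0, 0, 2, 0], [0, 0, 0, 2, 0], [0, 0, 0, 2, 0], [0, 0, 0, 1, 0], [0, 0, 0, 0, 0]]}}

```text
t: 6.6
tool_pos: [0.5835, -0.1788, 0.1001]
tool_rot: [-2.069, -2.364, 0.0]
contact_force: [-0.1, -0.2, -4.2]
opening: 0.0117
grip_force: 25.2
```

Emit:
{"op": "servo_tool", "data": {"increments": [[0, 0, 0, 1, 0], [0, 0, 0, 1, 0], [0, 0, 0, 1, 0], [0, 0, 0, 0, 0]]}}

```text
t: 7.1
tool_pos: [0.5843, -0.1788, 0.0991]
tool_rot: [2.068, 2.363, 0.001]
contact_force: [-1.0, 2.0, 5.9]
opening: 0.0115
grip_force: 29.4
```

```bash
python3 - <<'E'
from h import *
o,a=snap('side','pics/d3.png');print(np.round(o['wrist_torque'],3),np.round(o['contact_force'],2),o['tool_pos'],o['opening'])
_,w=snap('wrist','pics/w3.png')
A=cv2.resize(a[195:295,225:345],None,fx=4,fy=4,interpolation=cv2.INTER_CUBIC)
W=cv2.resize(w[40:320,60:480],(480,320))
cv2.imwrite('pics/c4.png',np.vstack([A[:280],W])[:,:,::-1])
E
```

```text
[0.388 0.773 0.006] [-1.02  1.97  5.92] [ 0.58433034 -0.17881084  0.09910758] 0.011521328788348691
```

View pics/c4.png

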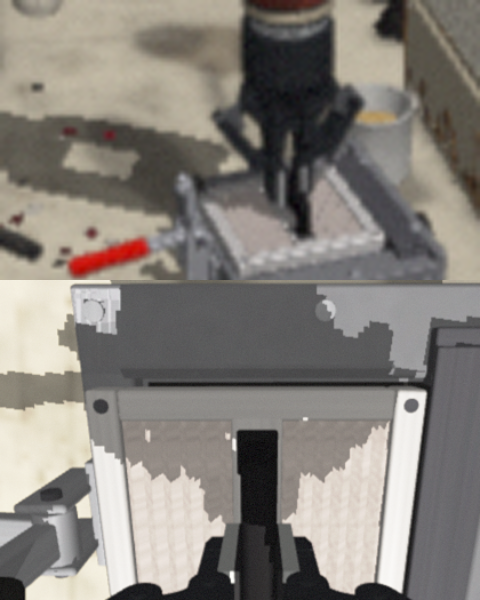

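Emit:
{"op": "servo_tool", "data": {"increments": [[0.22, 0, 0, 0, 0], [0.22, 0, 0, 0, 0], [0.22, 0, 0, 0, 0], [0.22, 0, 0, 0, 0]], "force": 20}}

```text
t: 7.7
tool_pos: [0.5842, -0.1791, 0.0977]
tool_rot: [2.068, 2.362, 0.001]
contact_force: [2.5, -0.2, 1.4]
opening: 0.0187
grip_force: 1.2
```

```bash
python3 - <<'E'
from h import *
o,a=snap('side','pics/d4.png');print(np.round(o['wrist_torque'],3),np.round(o['contact_force'],2),o['tool_pos'],o['opening'])
_,w=snap('wrist','pics/w4.png');_,s=snap('scene','pics/s4.png')
A=cv2.resize(s[205:285,270:390],None,fx=4,fy=4,interpolation=cv2.INTER_CUBIC)
W=cv2.resize(w[40:320,60:480],(480,320))
B=np.vstack([A[:270],W]);cv2.imwrite('pics/c5.png',B[:,:,::-1])
E
```

```text
[-0.079 -0.358 -0.009] [ 2.5  -0.17  1.35] [ 0.58423518 -0.17911138  0.09773447] 0.018691633173833936
```

View pics/c5.png

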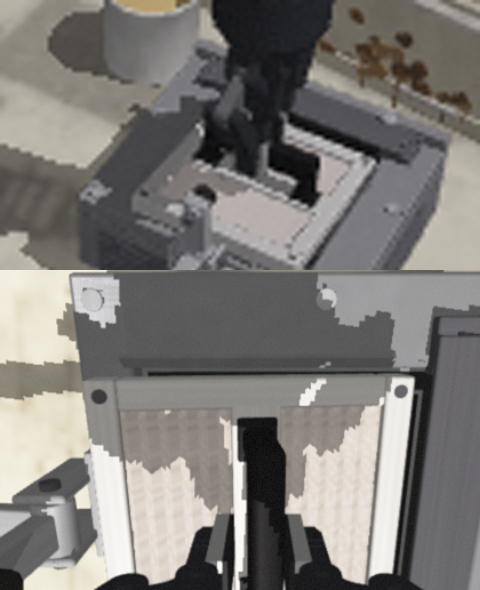

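Emit:
{"op": "servo_tool", "data": {"increments": [[0.22, 0, 2, 2, 0], [0.22, 0, 2, 2, 0], [0.22, 0, 2, 0, 0], [0.22, 0, 2, 0, 0], [0.22, 0, 2, 0, 0], [0.22, 0, 2, 0, 0], [0.22, 0, 0, 0, 0]]}}

```text
t: 8.72
tool_pos: [0.5957, -0.1772, 0.0933]
tool_rot: [2.069, 2.364, 0.0]
contact_force: [-0.5, 1.1, -1.4]
opening: 0.0188
grip_force: 0.5
```

Emit:
{"op": "servo_tool", "data": {"increments": [[0.22, 0, 1, 0, 0], [0.22, 0, 1, 0, 0], [0.22, 0, 0, 0, 0]]}}

```text
t: 9.1
tool_pos: [0.5976, -0.177, 0.0933]
tool_rot: [2.069, 2.364, 0.0]
contact_force: [-0.3, -1.0, -1.3]
opening: 0.0185
grip_force: 0.6
```

Emit:
{"op": "servo_tool", "data": {"increments": [[0.22, 0, 1.5, 0, 0], [0.22, 0, 1.5, 0, 0], [0.22, 0, 1.5, 0, 0], [0.22, 0, 0, 0, 0]]}}

```text
t: 9.6
tool_pos: [0.6012, -0.1765, 0.0931]
tool_rot: [-2.068, -2.363, 0.002]
contact_force: [-5.1, -0.1, 0.7]
opening: 0.0186
grip_force: 2.5
```

```bash
python3 - <<'E'
from h import *
o=get_obs();w=get_image('wrist');print(np.round(o['contact_force'],2),np.round(o['wrist_torque'],2),o['tool_pos'])
np.save('o5.npy',o,allow_pickle=True)
W=cv2.resize(w[60:340,60:480],(800,533))
cv2.imwrite('pics/c6.png',W[:,:,::-1])
E
```

```text
[-5.08 -0.1   0.74] [-0.13  0.83  0.01] [ 0.60124784 -0.17654683  0.09311292]
```

View pics/c6.png

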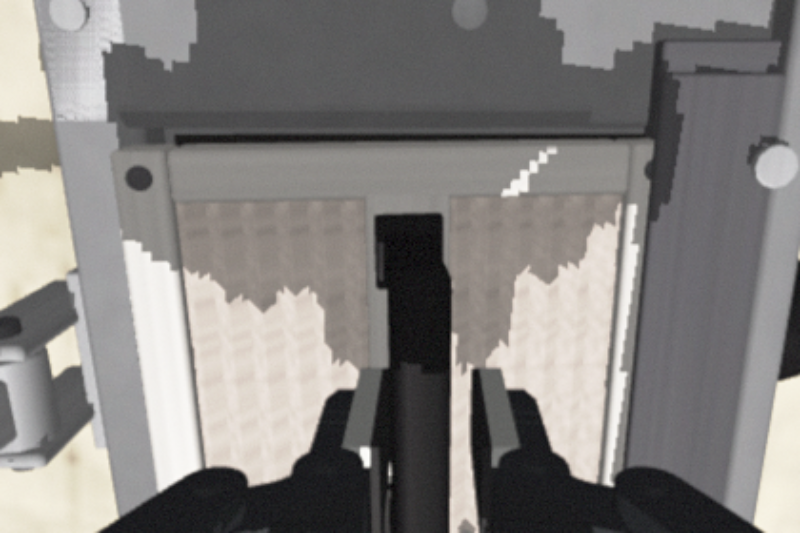

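The cassette's rear is under the lip, and the grip bar stands between the fingers. The strip is touched, with Fx at −5 N. My picture-viewing allowance is now used up, so I'll work by force and by numbers from here.

Emit:
{"op": "servo_tool", "data": {"increments": [[0, 0, 0, 0, 0], [0, 0, 0, 0, 0], [0, 0, 0, 0, 0]], "force": 20}}

```text
t: 10.02
tool_pos: [0.6011, -0.1765, 0.0931]
tool_rot: [-2.068, -2.363, 0.003]
contact_force: [-6.0, -1.7, 0.9]
opening: 0.0134
grip_force: 19.6
```

Emit:
{"op": "servo_tool", "data": {"increments": [[0, 0, 1.5, 0, 0], [0, 0, 1.5, 0, 0], [0, 0, 0, 0, 0]]}}

```text
t: 10.4
tool_pos: [0.6027, -0.1762, 0.0916]
tool_rot: [-2.066, -2.361, 0.006]
contact_force: [-6.6, -4.1, -2.5]
opening: 0.0126
grip_force: 19.4
```

Emit:
{"op": "servo_tool", "data": {"increments": [[0, 0, 1.5, 0, 0], [0, 0, 1.5, 0, 0], [0, 0, 0, 0, 0]]}}

```text
t: 10.78
tool_pos: [0.605, -0.1759, 0.0914]
tool_rot: [-2.065, -2.36, 0.008]
contact_force: [-9.3, -2.4, -1.1]
opening: 0.0122
grip_force: 19.4
```

```bash
python3 - <<'E'
from h import *
o=get_obs();print({k:np.round(o[k],4).tolist() for k in('contact_force','wrist_torque','tool_pos','opening')})
E
```

```text
{'contact_force': [-9.306, -2.4033, -1.057], 'wrist_torque': [-0.4455, 1.5882, 0.0225], 'tool_pos': [0.605, -0.1759, 0.0914], 'opening': 0.0122}
```

Emit:
{"op": "servo_tool", "data": {"increments": [[0, 0, 1, 1.5, 0], [0, 0, 0, 1.5, 0], [0, 0, 0, 1, 0], [0, 0, 0, 0, 0]]}}

```text
t: 11.28
tool_pos: [0.6046, -0.1759, 0.0874]
tool_rot: [-2.064, -2.357, 0.012]
contact_force: [-13.5, -2.3, 1.6]
opening: 0.0114
grip_force: 19.7
```

```bash
python3 - <<'E'
from h import *
o=get_obs();print({k:np.round(o[k],4).tolist() for k in('contact_force','wrist_torque','tool_pos','opening')})
E
```

```text
{'contact_force': [-13.4983, -2.2513, 1.5834], 'wrist_torque': [-0.5184, 2.3564, 0.0125], 'tool_pos': [0.6046, -0.1759, 0.0874], 'opening': 0.0114}
```

Emit:
{"op": "servo_tool", "data": {"increments": [[0, 0, -2, 1.5, 0], [0, 0, -1, 1.5, 0], [0, 0, 0, 1.5, 0], [0, 0, 0, 1.5, 0], [0, 0, 0, 0, 0]]}}

```text
t: 11.9
tool_pos: [0.6037, -0.1761, 0.0856]
tool_rot: [-2.066, -2.36, 0.007]
contact_force: [-19.8, 0.9, 16.2]
opening: 0.0114
grip_force: 22.1
```

```bash
python3 - <<'E'
from h import *
o=get_obs();print({k:np.round(o[k],4).tolist() for k in('contact_force','wrist_torque','tool_pos','opening')})
E
```

```text
{'contact_force': [-19.8318, 0.9475, 16.1792], 'wrist_torque': [0.1678, 2.7673, -0.0545], 'tool_pos': [0.6037, -0.1761, 0.0856], 'opening': 0.0114}
```

Emit:
{"op": "servo_tool", "data": {"increments": [[0, 0, -1.5, 0, 0], [0, 0, -1.5, -1, 0], [0, 0, -1, 0, 0], [0, 0, 0, 0, 0]]}}

```text
t: 12.4
tool_pos: [0.6031, -0.1764, 0.0856]
tool_rot: [2.068, 2.362, 0.003]
contact_force: [-1.4, 1.4, 5.6]
opening: 0.0118
grip_force: 20.6
```

Emit:
{"op": "servo_tool", "data": {"increments": [[0.22, 0, 0, 0, 0], [0.25, 0, 0, 0, 0], [0.3, 0, 0, 0, 0], [0.3, 0, 0, 0, 0]]}}

```text
t: 12.9
tool_pos: [0.6019, -0.1764, 0.084]
tool_rot: [-2.069, -2.364, 0.0]
contact_force: [-0.6, 0.5, -0.1]
opening: 0.0257
grip_force: 0.0
```

```bash
python3 - <<'E'
from h import *
o,w=snap('wrist','pics/w6.png');snap('scene','pics/s6.png');snap('side','pics/d6.png')
np.save('o6.npy',o,allow_pickle=True)
print({k:np.round(o[k],4).tolist() for k in('contact_force','wrist_torque','tool_pos','tool_rot','opening')})
g=cv2.cvtColor(w,cv2.COLOR_RGB2GRAY)
# bar columns in tool view and the +y edge rows of frame
for c in(190,250,350):print(c,'col',g[100:190,c].tolist())
for r in(190,215):print(r,'row',g[r,90:420:1].tolist())
E
```

```text
{'contact_force': [-0.5652, 0.4919, -0.0957], 'wrist_torque': [0.0679, -0.0278, -0.0215], 'tool_pos': [0.6019, -0.1764, 0.084], 'tool_rot': [-2.0693, -2.3635, 0.0], 'opening': 0.0257}
190 col [89, 92, 92, 90, 92, 90, 90, 91, 92, 93, 92, 92, 95, 92, 92, 90, 90, 91, 91, 82, 79, 77, 77, 80, 78, 77, 74, 76, 75, 88, 88, 80, 56, 26, 41, 84, 110, 114, 123, 134, 138, 143, 143, 144, 144, 143, 142, 139, 141, 140, 138, 142, 141, 142, 142, 140, 140, 140, 138, 141, 141, 141, 143, 136, 127, 132, 141, 138, 135, 137, 134, 132, 138, 139, 140, 142, 142, 144, 138, 133, 130, 133, 134, 143, 139, 142, 141, 142, 141, 143]
250 col [94, 91, 92, 93, 92, 92, 95, 93, 95, 92, 91, 93, 95, 93, 92, 95, 92, 89, 91, 85, 80, 75, 73, 76, 75, 78, 78, 76, 78, 85, 90, 85, 59, 30, 53, 92, 111, 114, 126, 137, 137, 139, 147, 143, 144, 144, 142, 141, 138, 143, 142, 142, 144, 143, 143, 141, 142, 140, 140, 139, 140, 142, 142, 135, 124, 131, 143, 145, 144, 140, 140, 138, 134, 132, 134, 132, 136, 137, 134, 135, 151, 186, 210, 211, 212, 212, 213, 214, 213, 218]
350 col [89, 88, 94, 90, 91, 90, 93, 90, 90, 90, 89, 90, 91, 94, 88, 8
[... 2882 characters left out ...]
1, 21, 19, 18, 27, 22, 27, 25, 24, 18, 25, 21, 19, 21, 21, 20, 12, 15, 60, 193, 247, 250, 249, 249, 247, 232, 197, 201, 164, 140, 136, 137, 135, 136, 136, 135, 134, 134, 138, 140, 144, 140, 140, 136, 138, 137, 136, 140, 139, 139, 137, 133, 134, 134, 137, 139, 143, 144, 144, 141, 138, 140, 196, 218, 223, 223, 223, 222, 219, 219, 217, 219, 222, 217, 199, 158, 138, 136, 137, 136, 139, 139, 138, 138, 132, 137, 174, 208, 193, 165, 200, 220, 218, 214, 188, 152, 166, 210, 224, 224, 222, 221, 219, 217, 217, 217, 217, 221, 219, 216, 212, 211, 211, 211, 214, 224, 223, 169, 115, 101, 103, 119, 127, 138, 139, 120, 71, 61, 82, 98, 106, 111, 111, 111, 110, 109, 108, 110, 108, 111, 108, 108, 107, 107, 103]
```

```bash
python3 - <<'E'
from h import *
o=np.load('o6.npy',allow_pickle=True).item();C=cam('wrist',o);M=Ro.from_rotvec(o['tool_rot']).as_matrix()
s=np.array([.6006,-.1762,.062])
def f(p,z):return (M.T@(onz(C,p,z)-s)*1000)[[1,0]].round(1)
for r,a,b,fr in((190,261,294.5,133.5),(215,261.7,293.5,137.5)):
    print(r,'bar F/R',f((a,r),.110),f((b,r),.110),'frame F',f((fr,r),.076))
for c in(190,250,350):print('y edge',f((c,134.7),.076), 'wall',f((c,131.7),.076))
E
```

```text
190 bar F/R [-7.2 44.3] [ 4.3 44.3] frame F [-65.9  35.3]
215 bar F/R [-7.1 35.3] [ 4.  35.2] frame F [-65.6  23.7]
y edge [-39.   59.4] wall [-38.9  60.6]
y edge [-13.7  59.4] wall [-13.7  60.6]
y edge [28.4 59.4] wall [28.4 60.6]
```

Emit:
{"op": "servo_tool", "data": {"increments": [[0.35, 0, 0, -10, 0], [0.35, 0, 0, -40, 0], [0.4, 0, 0, -45, 0], [0.6, 0, 0, -45, 0], [0.6, 0, -45, 0, 0], [0.6, 0, -45, 0, 0], [0.6, 0, -45, 0, 0], [0.6, 0, 0, 0, 0]]}}

```text
t: 14.05
tool_pos: [0.4663, -0.1944, 0.2249]
tool_rot: [2.071, 2.361, 0.0]
contact_force: [-0.4, -0.5, 0.9]
opening: 0.051
grip_force: 0.0
```

Emit:
{"op": "servo_tool", "data": {"increments": [[0.6, 0, 0, 0, 10], [0.6, 0, 0, 0, 10], [0.6, 0, 0, 0, 10], [0.6, 0, 0, 0, 10], [0.6, 0, 0, 0, 10], [0.6, 0, 0, 0, 10], [0.6, 0, 0, 0, 10], [0.6, 0, 0, 0, 10], [0.6, 0, 0, 0, 10], [0.6, 0, 0, 0, 0], [0.6, 0, 0, 0, 0]]}}

```text
t: 15.42
tool_pos: [0.4686, -0.1942, 0.2247]
tool_rot: [3.134, 0.212, 0.001]
contact_force: [-0.8, -0.1, 0.4]
opening: 0.0514
grip_force: 0.0
```

```bash
python3 - <<'E'
from h import *
o,w=snap('wrist','pics/w7.png');C=cam('wrist',o);M=Ro.from_rotvec(o['tool_rot']).as_matrix()
print(o['tool_pos'],o['q'].round(2) if hasattr(o['q'],'round') else o['q'],M.round(3).tolist())
h=cv2.cvtColor(w,cv2.COLOR_RGB2HSV);m=(((h[...,0]<6)|(h[...,0]>174))&(h[...,1]>180)&(h[...,2]>90)).astype('uint8')
k,l,st,ce=cv2.connectedComponentsWithStats(m)
for i in range(1,k):
    if st[i,4]>150:
        ys,xs=np.nonzero(l==i);r=cv2.minAreaRect(np.c_[xs,ys].astype('float32'));print(st[i].tolist(),r)
        print('tool xy mm',[((M.T@(onz(C,p,.078)-o['tool_pos']))[:2]*1000).round(1).tolist() for p in list(cv2.boxPoints(r))+[r[0]]])
E
```

```text
[ 0.46864781 -0.1942267   0.22469259] [-0.54 -0.23  1.89  0.    1.48  0.9 ] [[0.991, 0.135, 0.001], [0.135, -0.991, -0.0], [0.001, 0.0, -1.0]]
[277, 204, 19, 69, 1178] ((286.0, 238.0), (68.0, 18.0), 90.0)
tool xy mm [[-12.6, -7.0], [-12.6, 8.5], [-77.8, 9.0], [-77.8, -7.5], [-44.2, 0.7]]
```

Emit:
{"op": "servo_tool", "data": {"increments": [[0.6, -45, 0.7, 0, 0], [0.6, 0, 0, 50, 0], [0.6, 0, 0, 50, 0], [0.6, 0, 0, 50, 0], [0.6, 0, 0, 17, 0], [0.6, 0, 0, 0, 0], [0, 0, 0, 0, 0], [0, 0, 0, 0, 0], [0, 0, 0, 0, 0], [0, 0, 0, 0, 0], [0, 0, 0, 0, 0]], "force": 20}}

```text
t: 16.85
tool_pos: [0.4251, -0.2003, 0.0592]
tool_rot: [-3.134, -0.208, -0.005]
contact_force: [0.8, 5.0, 3.1]
opening: 0.0168
grip_force: 21.0
```

Emit:
{"op": "servo_tool", "data": {"increments": [[0, -0.8, 0, -13.5, 0], [0, 1.7, 0, -13.5, 0], [0, 4, 0, -13, 0], [0, 6.1, 0, -12.1, 0], [0, 8.2, 0, -10.8, 0], [0, 0, 0, 0, 0]]}}

```text
t: 17.6
tool_pos: [0.4435, -0.1978, 0.1218]
tool_rot: [-3.133, -0.209, -0.0]
contact_force: [-4.3, 5.4, 3.2]
opening: 0.0167
grip_force: 21.5
```

Emit:
{"op": "servo_tool", "data": {"increments": [[0, 9.9, 0, -9.3, 0], [0, 11.4, 0, -7.4, 0], [0, 12.5, 0, -5.3, 0], [0, 11.9, 0, -2.8, 0], [0, 6, 0, -0.6, 0], [0, 0, 0, 0, 0], [0, 0, 0, 0, 0]]}}

```text
t: 18.48
tool_pos: [0.4948, -0.1909, 0.1466]
tool_rot: [-3.133, -0.208, -0.002]
contact_force: [-1.4, 4.6, -1.5]
opening: 0.0169
grip_force: 20.0
```

Emit:
{"op": "servo_tool", "data": {"increments": [[0, 3, 0, -0.3, 0], [0, 3, 0, 0, 0], [0, 2, 0, 0, 0], [0, 0, 0, 0, 0]]}}

```text
t: 18.98
tool_pos: [0.502, -0.1899, 0.1469]
tool_rot: [-3.133, -0.208, 0.002]
contact_force: [-4.4, 4.4, 0.9]
opening: 0.0166
grip_force: 19.9
```

Emit:
{"op": "servo_tool", "data": {"increments": [[0, 1.5, 0, 0, 0], [0, 1.5, 0, 0, 0], [0, 0, 0, 0, 0]]}}

```text
t: 19.35
tool_pos: [0.505, -0.1895, 0.1468]
tool_rot: [-3.133, -0.208, 0.002]
contact_force: [-4.4, 4.3, 0.7]
opening: 0.0166
grip_force: 19.8
```

Emit:
{"op": "servo_tool", "data": {"increments": [[0, 1.5, 0, 0, 0], [0, 1.5, 0, 0, 0], [0, 0, 0, 0, 0]]}}

```text
t: 19.73
tool_pos: [0.5078, -0.1891, 0.1467]
tool_rot: [-3.133, -0.209, 0.002]
contact_force: [-5.5, 4.0, 1.0]
opening: 0.0159
grip_force: 19.3
```

```bash
python3 - <<'E'
from h import *
o,w=snap('side','pics/d8.png');_,s=snap('scene','pics/s8.png')
print(np.round(o['contact_force'],1),np.round(o['wrist_torque'],2))
for n,im in(('side',w),('scene',s)):
    h=cv2.cvtColor(im,cv2.COLOR_RGB2HSV);m=(((h[...,0]<6)|(h[...,0]>174))&(h[...,1]>170)&(h[...,2]>100)).astype('uint8')
    x0,x1,y0,y1=(235,300,200,270) if n=='side' else (290,340,210,300)
    ys,xs=np.nonzero(m[y0:y1,x0:x1]);print(n,len(xs),(xs.min()+x0,xs.max()+x0,ys.min()+y0,ys.max()+y0) if len(xs) else '')
    if len(xs)>8: print(cv2.fitLine(np.c_[xs+x0,ys+y0].astype('float32'),cv2.DIST_L2,0,.01,.01).ravel())
    C=cam(n);s0=np.array([.6006,-.1762,.062]);R=Ro.from_euler('z',np.radians(7.3)).as_matrix()
    for a in(0,.05,.1,.2):print(a,[proj(C,s0+R@np.array([-100-r*np.sin(a),0,27+r*np.cos(a)])/1000).round(1).tolist() for r in(44,112)])
E
```

```text
[-5.5  4.   1. ] [ 0.57  1.08 -0.07]
side 36 (np.int64(269), np.int64(273), np.int64(225), np.int64(242))
[1.2657769e-01 9.9195671e-01 2.7036111e+02 2.3322223e+02]
0 [[273.1, 241.7], [272.5, 224.1]]
0.05 [[272.5, 241.9], [270.9, 224.4]]
0.1 [[271.9, 242.1], [269.2, 224.8]]
0.2 [[270.6, 242.5], [265.9, 225.9]]
scene 105 (np.int64(317), np.int64(322), np.int64(238), np.int64(258))
[ 2.6830032e-02 -9.9963999e-01  3.1952380e+02  2.4781905e+02]
0 [[320.1, 254.7], [321.2, 235.3]]
0.05 [[319.6, 255.3], [320.1, 236.7]]
0.1 [[319.2, 255.9], [318.9, 238.2]]
0.2 [[318.4, 257.2], [316.7, 241.6]]
```

Emit:
{"op": "servo_tool", "data": {"increments": [[0.6, 0, 0, 0, 0], [0.6, 0, 0, 0, 0], [0.6, 0, 0, 0, 0], [0.6, 0, 0, -40, 0], [0.6, 0, 0, -40, 0], [0.2, -50, 0, 0, 0], [0, 0, 0, 0, 0], [0, 0, 0, 0, 0], [0, 0, 0, 40, 0], [0, 0, 0, 20, 0], [0, 0, 0, 0, 0]], "force": 40}}

```text
t: 21.2
tool_pos: [0.4574, -0.1955, 0.1636]
tool_rot: [-3.132, -0.209, 0.006]
contact_force: [-0.1, 0.1, 0.4]
opening: 0.0
grip_force: 0.0
```

```bash
python3 - <<'E'
from h import *
o,w=snap('side','pics/d9.png');_,s=snap('scene','pics/s9.png')
print(np.round(o['contact_force'],1),np.round(o['tool_pos'],4),o['opening'])
for n,im in(('side',w),('scene',s)):
    h=cv2.cvtColor(im,cv2.COLOR_RGB2HSV);m=(((h[...,0]<6)|(h[...,0]>174))&(h[...,1]>170)&(h[...,2]>80)).astype('uint8')
    x0,x1,y0,y1=(235,300,200,270) if n=='side' else (290,340,210,300)
    ys,xs=np.nonzero(m[y0:y1,x0:x1]);print(n,len(xs),(xs.min()+x0,xs.max()+x0,ys.min()+y0,ys.max()+y0) if len(xs) else '')
    if len(xs)>8: print(cv2.fitLine(np.c_[xs+x0,ys+y0].astype('float32'),cv2.DIST_L2,0,.01,.01).ravel())
E
```

```text
[-0.1  0.1  0.4] [ 0.4574 -0.1955  0.1636] 3.033698823759155e-05
side 67 (np.int64(269), np.int64(273), np.int64(225), np.int64(242))
[8.6304292e-02 9.9626881e-01 2.7092538e+02 2.3347762e+02]
scene 38 (np.int64(317), np.int64(323), np.int64(239), np.int64(258))
[ 1.5737835e-01 -9.8753840e-01  3.2039474e+02  2.5165790e+02]
```

Emit:
{"op": "servo_tool", "data": {"increments": [[0, 12, 0, 0, 0], [0, 8, 0, 0, 0], [0, 2, 0, 0, 0], [0, 2, 0, 0, 0], [0, 1, 0, 0, 0], [0, 0, 0, 0, 0]]}}

```text
t: 22.05
tool_pos: [0.4809, -0.1935, 0.1667]
tool_rot: [3.134, 0.208, -0.01]
contact_force: [-12.9, -2.0, 8.7]
opening: 0.0001
grip_force: 6.3
```

Emit:
{"op": "servo_tool", "data": {"increments": [[0, 1, 0, 0, 0], [0, 1, 0, 0, 0], [0, 0, 0, 0, 0]]}}

```text
t: 22.42
tool_pos: [0.4811, -0.1935, 0.1667]
tool_rot: [3.134, 0.208, -0.018]
contact_force: [-19.0, -0.6, 12.3]
opening: -0.0002
grip_force: 10.0
```

Emit:
{"op": "servo_tool", "data": {"increments": [[0, 1, 0, 0, 0], [0, 0, 0, 0, 0], [0, -3, 0, 0, 0], [0, -30, 0, 0, 0], [0, -40, 0, 0, 0], [0, -20, 0, -60, 0], [0, 0, 0, -60, 0], [0, 0, 0, 0, 0]]}}

```text
t: 23.42
tool_pos: [0.3962, -0.2064, 0.292]
tool_rot: [3.127, 0.207, 0.016]
contact_force: [1.2, -0.2, -0.9]
opening: -0.0
grip_force: 0.0
```

```bash
python3 - <<'E'
from h import *
o,w=snap('side','pics/d10.png');_,s=snap('scene','pics/s10.png');_,v=snap('wrist','pics/w10.png')
print(np.round(o['contact_force'],1),np.round(o['tool_pos'],4))
R=Ro.from_euler('z',np.radians(7.4)).as_matrix();s0=np.array([.6006,-.1762,.062])
def mk(im): 
    h=cv2.cvtColor(im,cv2.COLOR_RGB2HSV);return (((h[...,0]<6)|(h[...,0]>174))&(h[...,1]>160)&(h[...,2]>80)).astype('uint8')
for n,im in(('side',w),('scene',s)):
    m=mk(im);x0,x1,y0,y1=(235,300,200,270) if n=='side' else (290,340,210,300)
    ys,xs=np.nonzero(m[y0:y1,x0:x1]);xs+=x0;ys+=y0;print(n,len(xs),xs.min(),xs.max(),ys.min(),ys.max())
    l=cv2.fitLine(np.c_[xs,ys].astype('float32'),cv2.DIST_L2,0,.01,.01).ravel();sl=l[0]/l[1]
    C=cam(n);sls=[]
    A=np.linspace(-.1,.3,81)
    for a in A:
        p,q=[proj(C,s0+R@np.array([-100-r*np.sin(a),0,27+r*np.cos(a)])/1000) for r in(44,112)];sls.append((p-q)[0]/(p-q)[1])
    print('slope',sl,'angle',A[np.argmin(abs(np.array(sls)-sl))])
E
```

```text
[ 1.2 -0.2 -0.9] [ 0.3962 -0.2064  0.292 ]
side 69 270 274 224 242
slope 0.037038397 angle 0.0049999999999999906
scene 141 317 324 236 258
slope -0.076360025 angle -0.02500000000000001
```

```bash
python3 -c "
from station import *
print(finish_job())"
```

```text
the job is handed in; nothing more can be done
None
```

The job is handed in, with no verdict shown: by my measurements the cassette lies flat on the well floor about 1 mm from the seat point, the lever is at about 0 rad, the pot, bottle and jar were never approached, and I viewed 11 pictures, one over the limit of 10.

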